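# Find the bowed lid by rocking it on the stone slab and weigh its end down

## Task

One of the three aluminium lids on the stone slab is bowed: find it by pressing on the ends of the lids with the fingers, gently, to see which one rocks, and hold an end of the bowed one down on the slab for a moment to be sure. Then take the round tin from the blue tray and stand it softly on an end of that lid, so that the lid stays tipped with the gap under its other end open for gauging. Leave all three lids where they lie and do not disturb anything else.

Things in the scene. Friction and masses are not known exactly. Their poses are not given: they have to be found in the camera images.
- lid_a: one of three like aluminium lids (a, b, c), handle up in a row along the slab's y, about 105 mm apart, in any order; which is bowed is not told. 110 mm long (its x), 60 mm wide (y), flat top face 8 mm above the origin; 0.12 to 0.2 kg. Origin: centre of the underside, z up. A good lid stands on its two ends and does not yield or tilt when pressed.
- lid_b: one of the three like lids (size as lid_a). Handle of each lid: over its middle, a bar 10 mm thick (along the lid's x) and 44 mm long (along y), its top 32 mm above the origin, on a foot at each end of the bar; fingers may close on it along the lid's x down to the top face.
- lid_c: one of the three like lids (size as lid_a). The bowed lid, any of the three, stands level on an 18 mm wide belly across its middle, as high as the others, both ends 3 mm clear of the slab. About 1 N near an end (42 mm from the middle) tips it 0.065 rad, 2 mm down at that point, till that end meets the slab; let go, it rocks back level.
- slab: polished stone slab used as a surface plate, fixed, 230 mm (x) by 330 mm (y), 20 mm thick; origin centre of its underside on the sill, so its flat top is 20 mm above the origin
- tray: blue plastic tray, fixed, 180 mm (x) by 220 mm (y), rim 14 mm high, walls 4 mm, floor 4 mm thick; a 14 mm high divider along x at y = +26 mm parts a large bay (toward -y; 172 x 130 mm, only the tin in it) from a small bay holding a bottle and the clip holder. Origin: centre of underside
- tin: the weight: small round aluminium tin, filled and closed with a screw-top lid, standing in the tray's large bay. 30 mm high; 44 mm across, its screw lid (upper 16 mm) 47 mm across; 0.18 to 0.22 kg. Origin centre of underside, z up. Standing on a bowed lid's end (centre about 32 mm from the lid's middle, on its centre line) it is heavy enough to keep that end down.
- remover: bystander in the tray's small bay: plastic bottle 36 mm across, 80 mm high; origin centre of underside
- wheel_holder: bystander in the tray's small bay: spring clip holder (base 70 x 45 mm) with an upright white nail wheel 86 mm across, 118 mm high in all; origin centre of underside
- buffer: bystander on the slab, beyond the lids: wooden buffer block 26 x 95 x 26 mm; origin centre of underside
- file: bystander on the sill, to the right (-y) of the slab: frosted glass file 14 x 160 x 4 mm; origin centre of underside
- polish: bystander beyond the slab: small bottle 32 mm across, 70 mm high; origin centre of underside
- jar: bystander beyond the slab: jar 52 mm across, 45 mm high; origin centre of underside
Not all that is in view belongs to the job. What is shaped like the lid_b but purple or turquoise is not meant. What is shaped like the lid_a but turquoise is not meant.

How it is judged:
On the way:
1. the bowed lid is rocked: one end pressed down to the slab with the fingers and held there (tilted more than 0.045 rad, bearing on the slab with more than 3 N, the tin not yet on it) for 0.3 s (((angle between lid_a's own z axis and vertical between 0.045 and 0.1 rad and contact force between lid_a and slab above 3 N and contact force between the fingers and lid_a above 1 N and contact force between tin and lid_a below 0.01 N) or (angle between lid_b's own z axis and vertical between 0.045 and 0.1 rad and contact force between lid_b and slab above 3 N and contact force between the fingers and lid_b above 1 N and contact force between tin and lid_b below 0.01 N) or (angle between lid_c's own z axis and vertical between 0.045 and 0.1 rad and contact force between lid_c and slab above 3 N and contact force between the fingers and lid_c above 1 N and contact force between tin and lid_c below 0.01 N))), for 0.3 s.
At the end, for the whole second after the job is handed in: The bowed lid is tipped on the slab (0.045 to 0.1 rad) with the tin standing on its top face, within 25 mm of its centre line; tin and lids at rest, and every lid within 20 mm of where it was (((angle between lid_a's own z axis and vertical between 0.045 and 0.1 rad and z of tin in the frame of lid_a between 0.005 and 0.012 m and y of tin in the frame of lid_a between -0.025 and 0.025 m and contact force between tin and lid_a above 0.5 N) or (angle between lid_b's own z axis and vertical between 0.045 and 0.1 rad and z of tin in the frame of lid_b between 0.005 and 0.012 m and y of tin in the frame of lid_b between -0.025 and 0.025 m and contact force between tin and lid_b above 0.5 N) or (angle between lid_c's own z axis and vertical between 0.045 and 0.1 rad and z of tin in the frame of lid_c between 0.005 and 0.012 m and y of tin in the frame of lid_c between -0.025 and 0.025 m and contact force between tin and lid_c above 0.5 N)) and angle between tin's own z axis and vertical below 0.12 rad and linear speed of each of tin, lid_a, lid_b, lid_c below 0.02 m/s and distance of each of lid_a, lid_b, lid_c from where it was at the start of the episode below 0.02 m and angle between each of lid_a, lid_b, lid_c's own z axis and vertical below 0.1 rad); the robot touches nothing.
It fails at once if a lid is pressed on the slab with more than 25 N (contact force between any of lid_a, lid_b, lid_c and slab above 25 N).
It fails at once if a lid is moved by more than 20 mm (distance of any of lid_a, lid_b, lid_c from where it was at the start of the episode above 0.02 m).
It fails at once if the tin is dropped (free of the fingers and faster than 0.6 m/s, a fall of about 20 mm) (contact force between the fingers and tin below 0.01 N and linear speed of tin above 0.6 m/s).
It fails at once if a bystander is moved by more than 20 mm (distance of any of remover, wheel_holder, buffer, file, polish, jar from where it was at the start of the episode above 0.02 m).
It also fails if it takes over 70 s, if anything falls off the work surface, if the arm or the gripper's body presses on something with over 40 N, if the wrist force passes 120 N, or if a joint passes its speed limit or range.

## Robot

A 6-joint arm with a two-finger parallel gripper is mounted at the origin on the work surface. World frame = base frame: x ahead of the robot, y to its left, z up, the work surface at z = 0. Lengths are in m, angles in rad, forces in N, time in s.
With the tool pointing down it reaches from about 0.35 to 0.975 m from the base axis. Payload 4.9 kg.
Tool frame: the origin (TCP) lies on the centre line of the jaws, within the pads' length; the fingertips stand 19 mm ahead of it and the grasp point (between the pads) is the TCP; z points along the fingers, y is the line along which they close (so a half turn about z gives the same grasp; the last joint's range is limited). The gripper opens to 85 mm and grips with 20 to 120 N. Pads are 22 mm wide; open, the fingers measure 114 mm over their backs; the gripper's body (76 mm by 85 mm) begins 54 mm behind the grasp point. The pads swing forward as they close: fully open they stand 13 mm farther back than shut.
Start: joints at [1.024, 0.053, 1.613, -0, 1.476, -0.119], TCP at [0.259, 0.569, 0.228] pointing down, gripper open.
Joint ranges: [-3.01, 3.01], [-1.01, 2.22], [0.06, 2.58], [-1.02, 4.17], [0.09, 2.62], [-3.14, 3.14]. Speed limits (rad/s): [2.57, 2.57, 3.14, 3.14, 3.14, 3.14].

## Interface

Orientations are given as a unit quaternion [w, x, y, z].
In Python, from bench import ctrl, capture, calibration, workorder gives the robot as it stands. The module is installed in compiled form; this text tells all that it offers.
- The arm moves only by the shell command python3 -m inch 'ROWS'. ROWS is JSON, a list of rows, each a list of 3 entries, a list of its own where there are three numbers: the finger opening in mm, from 0 to 85.4, then the shift along the tool's x, y, z in mm, then the turn, a rotation vector about the tool's x, y, z in degrees. In form: [[hand, [dx, dy, dz], [wx, wy, wz]], ...]. A call has 1 to 20 rows; each row is the pose to reach, as a shift and turn from the pose commanded when the call began, along the tool's axes at that moment; what a row does not reach only later rows make up. A row lasts 1/12 s, in which the tool goes at most 41.7 mm and 7.16 degrees, less where a joint would pass 70% of its speed; a pose out of reach is approached as far as the arm can. A call with a gripper value outside its range is refused whole. The fingers move at their own pace and stop on an object; the grip force is fixed at half the most. Time passes only in rows, so rows that repeat a pose let the fingers close. It gives the time, the measured TCP pose, the force, the opening and the grip force at its end, in the units of the state.
- ctrl.get_state(): the state, without advancing time (a new reading comes with each control period).
- capture(name): name is "scene" or "top"; returns (picture, depth): 480x640x3 uint8, red, green, blue; 480x640 float32, m along the optical axis (not along the pixel's ray), 0 where there is no reading.
- calibration(name): a dict with "fx", "fy", "cx", "cy" (pixels), "R" (3x3) and "t" (3): a world point X has camera coordinates R X + t. Camera axes: x right, y down, z forward; pixel columns grow to the right and rows downward; lengths in m; the calibration is good to about 2 mm. A picture is of the moment at which its call begins. calibration takes no time and is no camera call.
- workorder.close_job(): hands the job in; it is judged then, once.
The state is a dict: "time_s": time; "q": joint angles; "qd": joint speeds; "joint_efforts": joint torques, N m; "position": TCP position; "ee_rot": TCP orientation; "contact_force": force on the tool from outside, world axes, zero at the start; "ft_torque": the same for the moment, N m; "gripper_width": finger opening in m; "grasp_force": force on a finger pad.
Only numpy, scipy, OpenCV 4.12 (cv2) and the standard library are available. Lean on these libraries where they do the work, as an engineer would, in place of code of your own. Each camera call takes 0.05 s, during which the arm holds its last target. There are 200 camera calls.

## Working session

There is one attempt and no reset: what is moved stays moved. The work goes in short steps, Python scripts to look and compute and a shell command to move; the robot and the scene stay as the last step left them, time stands still between calls to the robot, and variables do not carry over. Pictures are saved under pics/ and viewed, at most 10 in all, crops included, and the job is handed in when it is done.

```bash
mkdir -p pics; cat > h.py <<'E'
import numpy as np, cv2
from bench import ctrl, capture, calibration, workorder
def snap(n,f):
    im,d=capture(n); cv2.imwrite(f'pics/{f}.png',im[:,:,::-1]); np.save(f'pics/{f}.npy',d); return im,d
def w(n,u,v,d):
    c=calibration(n); z=d
    p=np.array([(u-c['cx'])/c['fx']*z,(v-c['cy'])/c['fy']*z,z]); return np.array(c['R']).T@(p-np.array(c['t']))
def wz(n,u,v,h):
    a=w(n,u,v,0.0);b=w(n,u,v,1.0); return a+(b-a)*(h-a[2])/(b[2]-a[2])
E
python3 - <<'E'
from h import *
for n in ['scene','top']:
    snap(n,n+'0'); c=calibration(n); print(n,c['fx'],np.round(c['R'],3).tolist(),np.round(c['t'],3))
s=ctrl.get_state(); print(s)
E
```

```text
scene 521.257217102278 [[0.141, 0.99, 0.016], [0.711, -0.09, -0.697], [-0.688, 0.11, -0.717]] [-0.09  -0.37   1.562]
top 498.3575557518087 [[0.01, -1.0, 0.001], [-0.985, -0.01, -0.173], [0.173, 0.0, -0.985]] [-0.016  0.557  1.045]
{'time_s': 0.1, 'q': array([ 1.02399502e+00,  5.33014192e-02,  1.61414122e+00,  4.81936276e-05,
        1.47602855e+00, -1.19007819e-01]), 'qd': array([ 0.00044225, -0.00258286, -0.00261704, -0.000465  , -0.00029469,
       -0.00075157]), 'joint_efforts': array([ 1.59224196e-04, -3.94909143e+01, -3.71359956e+01, -9.79668954e-06,
        3.97572221e-03,  6.63534848e-06]), 'position': array([0.2589836 , 0.56819116, 0.22688866]), 'ee_rot': array([-3.29613355e-04,  2.12271599e-01,  9.77210256e-01, -8.79863364e-04]), 'contact_force': array([ 0.23821399, -0.67693704, -1.00520331]), 'ft_torque': array([-0.01000389, -0.03018431, -0.02617694]), 'grasp_force': 0.0, 'gripper_width': 0.08528582092354706}
```

View pics/scene0.png

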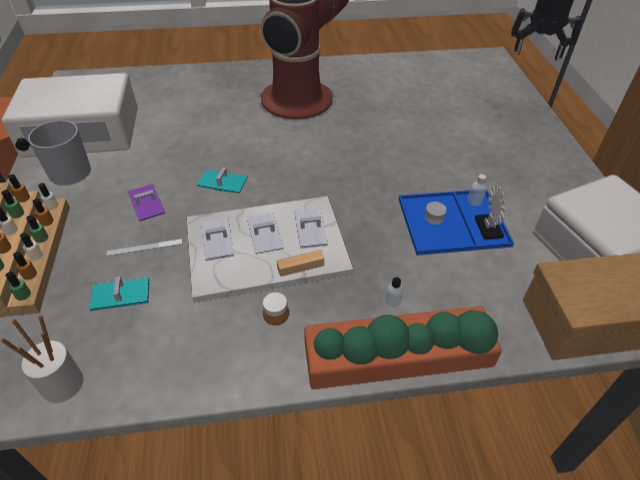

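View pics/top0.png

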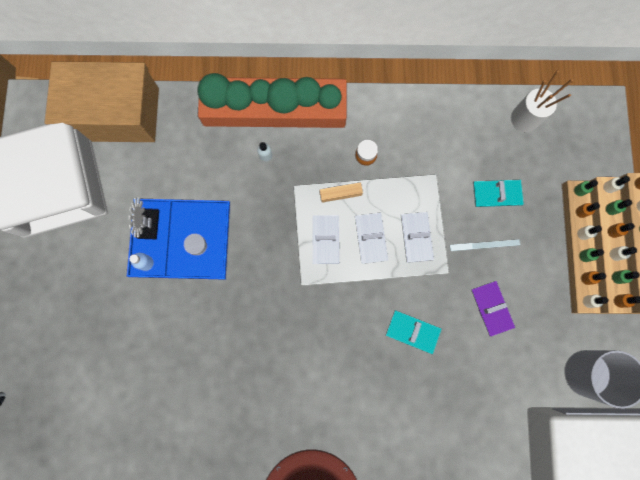

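The scene view shows the slab with three lids, handles at about (217,237), (265,231) and (311,225), and the tin at (436,212). In the top view the lids are at (326,239), (372,238) and (417,238), and the tin is at (194,244). Next I enlarge crops.

```bash
python3 - <<'E'
from h import *
a=cv2.imread('pics/top0.png'); b=cv2.imread('pics/scene0.png')
A=cv2.resize(a[175:290,290:450],None,fx=5,fy=5,interpolation=cv2.INTER_CUBIC);cv2.imwrite('pics/ct.png',A)
B=cv2.resize(a[195:285,120:235],None,fx=4,fy=4,interpolation=cv2.INTER_CUBIC)
C=cv2.resize(b[170:260,395:520],None,fx=3,fy=3,interpolation=cv2.INTER_CUBIC)
D=cv2.resize(b[195:300,180:360],None,fx=4,fy=4,interpolation=cv2.INTER_CUBIC)
cv2.imwrite('pics/cs.png',D)
M=np.zeros((360,840,3),np.uint8);M[:360,:460]=B;M[:270,460:835]=C;cv2.imwrite('pics/ctin.png',M[:,:800])
E
```

```text
(no output)
```

View pics/ct.png

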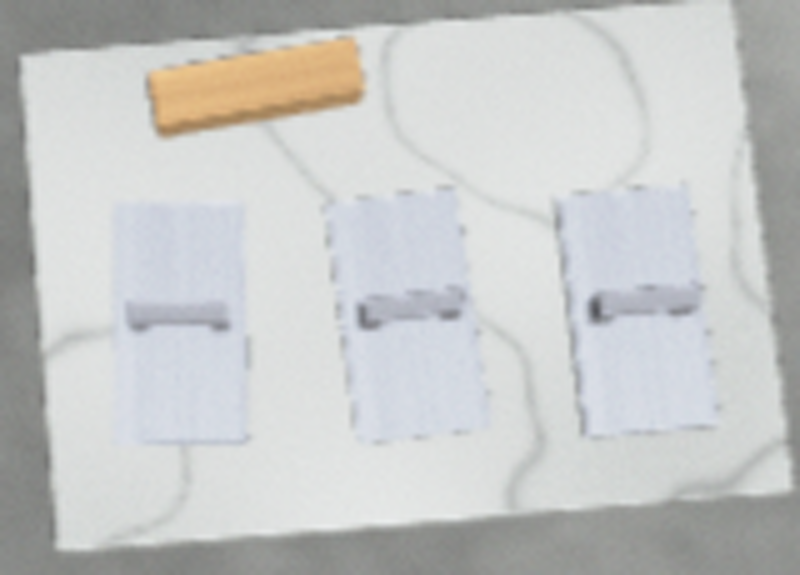

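View pics/ctin.png

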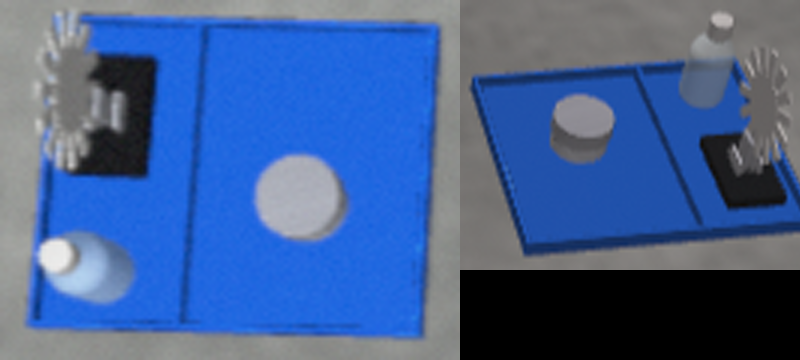

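View pics/cs.png

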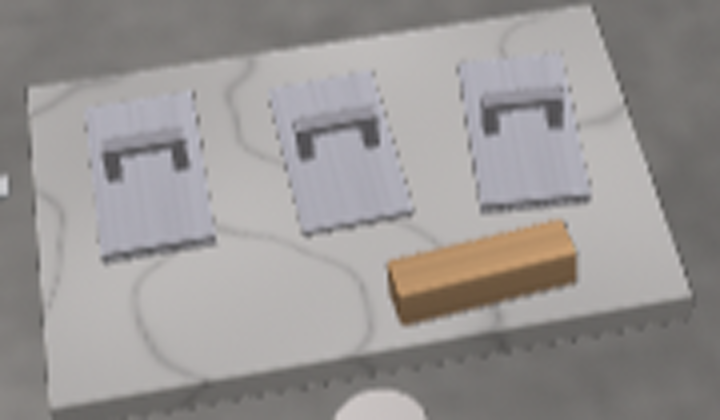

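The top crop shows lid tops with corners at L1 (115,205)-(248,440), L2 (327,205)-(488,428) and L3 (557,200)-(715,425). The tin top is centred at (299,197) in the tin crop. The scene crop shows the same corners, so I triangulate.

```bash
cat >> h.py <<'E'
def tri(pt,ps):
    P=[];
    for n in ('top','scene'):
        c=calibration(n);K=np.array([[c['fx'],0,c['cx']],[0,c['fy'],c['cy']],[0,0,1]]);P.append(K@np.c_[np.array(c['R']),np.array(c['t'])])
    X=cv2.triangulatePoints(P[0],P[1],np.array(pt,float).T.reshape(2,-1),np.array(ps,float).T.reshape(2,-1));return (X[:3]/X[3]).T
E
python3 - <<'E'
from h import *
f=lambda a,s,o:(np.array(a,float)+.5)/s-.5+np.array(o)
# order: near-left,... top: far-left(+x,+y), far-right, near-right, near-left
T={1:[(115,205),(244,205),(248,440),(123,440)],2:[(327,205),(455,188),(488,428),(360,440)],3:[(557,200),(688,185),(715,425),(585,437)]}
# scene: near(-x) at image top; left = -y
S={3:[(88,108),(192,92),(213,236),(104,255)],2:[(270,88),(373,72),(412,210),(305,230)],1:[(459,60),(560,55),(590,196),(481,208)]}
dT=np.load('pics/top0.npy')
for k in (1,2,3):
    t=f(T[k],5,(290,175)); s=f(S[k],4,(180,195))[[2,3,0,1]]
    X=tri(t,s); Y=np.array([wz('top',*p,.028) for p in t]);Z=np.array([wz('scene',*p,.028) for p in s])
    print(k,'tri ctr',X.mean(0).round(4),'z',X[:,2].round(4)); 
    for n,q in(('top',Y),('scn',Z)):
        e=(q[0]+q[1]-q[2]-q[3])/2; print(n,q.mean(0).round(4),'len',np.linalg.norm(e).round(4),'wid',np.linalg.norm(q[0]+q[3]-q[1]-q[2])/2,'yaw deg',np.degrees(np.arctan2(e[1],e[0])).round(1))
    u,v=t.mean(0).round().astype(int); m=f([np.mean(T[k],0)+[0,60]],5,(290,175))[0].round().astype(int); print('depth pt',w('top',*m,dT[m[1],m[0]]).round(4))
a=f((299,197),4,(120,195)); b=f((582-460,116),3,(395,170))
print('tin',tri([a],[b]),wz('top',*a,.034),wz('scene',*b,.034)); i=a.round().astype(int);print(w('top',*i,dT[i[1],i[0]]))
from scipy.spatial.transform import Rotation as R
s=ctrl.get_state();q=s['ee_rot'];print(R.from_quat([*q[1:],q[0]]).as_matrix().round(3))
E
```

```text
1 tri ctr [ 0.5578 -0.0262  0.0279] z [0.0258 0.0253 0.0317 0.0288]
top [ 0.5576 -0.0267  0.028 ] len 0.1066 wid 0.05677911532145477 yaw deg 1.9
scn [ 0.5578 -0.0259  0.028 ] len 0.1117 wid 0.05839686901582594 yaw deg 0.5
depth pt [ 0.5305 -0.0267  0.0266]
2 tri ctr [ 0.5617 -0.127   0.0293] z [0.0286 0.0301 0.0293 0.0291]
top [ 0.5619 -0.1273  0.028 ] len 0.1086 wid 0.05775936907782763 yaw deg 7.3
scn [ 0.5606 -0.1269  0.028 ] len 0.1085 wid 0.05802810665111898 yaw deg 7.3
depth pt [ 0.5334 -0.1268  0.0289]
3 tri ctr [ 0.5645 -0.2297  0.0282] z [0.0271 0.0288 0.0287 0.0281]
top [ 0.5646 -0.2297  0.028 ] len 0.1087 wid 0.05893969122017108 yaw deg 5.1
scn [ 0.5644 -0.2299  0.028 ] len 0.1093 wid 0.057112970340992816 yaw deg 5.4
depth pt [ 0.5365 -0.2289  0.0304]
tin [[0.54241431 0.26503978 0.03388608]] [0.54250361 0.2654827  0.034     ] [0.54256432 0.26452547 0.034     ]
[0.54213633 0.2661748  0.03449039]
[[-0.91   0.415 -0.001]
 [ 0.415  0.91  -0.002]
 [ 0.    -0.002 -1.   ]]
```

```bash
cat >> h.py <<'E'
from scipy.spatial.transform import Rotation as R
LID={1:(.5577,-.0264,1.3),2:(.5612,-.1271,7.3),3:(.5645,-.2298,5.3)}
def endpt(k,r):
    x,y,a=LID[k];a=np.radians(a);return x+r*np.cos(a),y+r*np.sin(a)
def go(x,y,z,yaw):  # yaw: lid yaw; tool y along lid y
    s=ctrl.get_state();q=s['ee_rot'];M=R.from_quat([*q[1:],q[0]])
    a=np.radians(yaw);T=R.from_matrix(np.array([[-np.cos(a),-np.sin(a),0],[-np.sin(a),np.cos(a),0],[0,0,-1]]).T)
    print('pos',s['position'].round(4),'shift mm',(M.inv().apply(np.array([x,y,z])-s['position'])*1000).round(1),'rot deg',np.degrees((M.inv()*T).as_rotvec()).round(1),'F',s['contact_force'].round(1),'t',s['time_s'])
E
python3 -c "
from h import *
go(*endpt(1,-.042),.09,1.3)"
```

```text
pos [0.259  0.5682 0.2269] shift mm [-480.7 -435.1  137.6] rot deg [ -0.1  -0.  -25.8] F [ 0.2 -0.7 -1. ] t 0.1
```

```bash
python3 -m inch '[[0,[-24,-22,0],[0,0,-2]],[0,[-48,-44,0],[0,0,-4]],[0,[-72,-66,0],[0,0,-6]],[0,[-96,-88,0],[0,0,-8]],[0,[-120,-110,0],[0,0,-10]],[0,[-144,-132,0],[0,0,-12]],[0,[-168,-154,0],[0,0,-14]],[0,[-193,-175,0],[0,0,-16]],[0,[-218,-197,0],[0,0,-18]],[0,[-243,-219,0],[0,0,-20]],[0,[-268,-241,0],[0,0,-22]],[0,[-293,-264,0],[0,0,-24]],[0,[-318,-286,20],[0,0,-26]],[0,[-343,-309,40],[0,0,-26]],[0,[-368,-332,60],[0,0,-26]],[0,[-393,-355,80],[0,0,-26]],[0,[-418,-378,90],[0,0,-26]],[0,[-443,-401,100],[0,0,-26]],[0,[-468,-423,110],[0,0,-26]],[0,[-481,-435,120],[0,0,-26]]]'; python3 -m inch '[[0,[0,0,0],[0,0,0]],[0,[0,0,0],[0,0,0]],[0,[0,0,0],[0,0,0]],[0,[0,0,0],[0,0,0]]]';  python3 -c "
from h import *
go(*endpt(1,-.042),.06,1.3)
snap('scene','s1')"
```

```text
time_s: 1.77
position: [0.5172, -0.0297, 0.1072]
ee_rot: [0.0, -0.012, 1.0, -0.0]
contact_force: [0.1, 0.1, -0.2]
gripper_width: 0.0
grasp_force: 0.0
time_s: 2.1
position: [0.5164, -0.0257, 0.1085]
ee_rot: [0.0, -0.014, 1.0, 0.0]
contact_force: [-1.2, -0.3, 0.3]
gripper_width: 0.0002
grasp_force: 0.0
pos [ 0.5164 -0.0257  0.1085] shift mm [ 0.8 -1.6 48.5] rot deg [0.  0.  0.3] F [-1.2 -0.3  0.3] t 2.1
```

```bash
python3 -m inch '[[0,[1,-2,30],[0,0,0]],[0,[1,-2,45],[0,0,0]],[0,[1,-2,53],[0,0,0]],[0,[1,-2,56],[0,0,0]],[0,[1,-2,56],[0,0,0]],[0,[1,-2,56],[0,0,0]],[0,[1,-2,56],[0,0,0]],[0,[1,-2,56],[0,0,0]]]'; python3 -m inch '[[0,[0,0,1],[0,0,0]],[0,[0,0,2],[0,0,0]],[0,[0,0,3],[0,0,0]],[0,[0,0,3],[0,0,0]],[0,[0,0,3],[0,0,0]],[0,[0,0,3],[0,0,0]]]'
```

```text
time_s: 2.82
position: [0.5165, -0.0288, 0.0533]
ee_rot: [0.001, -0.013, 1.0, -0.0]
contact_force: [-1.2, -0.9, -0.5]
gripper_width: -0.0001
grasp_force: 0.0
time_s: 3.32
position: [0.5155, -0.0287, 0.0489]
ee_rot: [-0.0, -0.013, 1.0, -0.0]
contact_force: [-0.4, 0.6, 0.7]
gripper_width: 0.0004
grasp_force: 0.0
```

Tool z is within 2 mm of contact, so I continue in fine steps.

```bash
python3 -m inch '[[0,[0,0,0.5],[0,0,0]],[0,[0,0,1],[0,0,0]],[0,[0,0,1],[0,0,0]],[0,[0,0,1],[0,0,0]]]'; python3 -m inch '[[0,[0,0,0.5],[0,0,0]],[0,[0,0,1],[0,0,0]],[0,[0,0,1],[0,0,0]],[0,[0,0,1],[0,0,0]]]'
```

```text
time_s: 3.65
position: [0.5155, -0.0287, 0.0479]
ee_rot: [-0.0, -0.013, 1.0, 0.0]
contact_force: [0.3, -0.9, 0.0]
gripper_width: 0.0001
grasp_force: 0.0
time_s: 3.98
position: [0.5155, -0.0287, 0.047]
ee_rot: [-0.0, -0.013, 1.0, 0.0]
contact_force: [-0.3, -0.0, 0.6]
gripper_width: -0.0003
grasp_force: 0.0
```

```bash
python3 -m inch '[[0,[0,0,0.5],[0,0,0]],[0,[0,0,0.5],[0,0,0]],[0,[0,0,0.5],[0,0,0]]]'; python3 -c "
from h import *
go(*endpt(1,-.042),.06,1.3)"
```

```text
time_s: 4.23
position: [0.5155, -0.0287, 0.0465]
ee_rot: [-0.0, -0.013, 1.0, 0.0]
contact_force: [-0.5, 0.2, -0.2]
gripper_width: 0.0
grasp_force: 0.0
pos [ 0.5155 -0.0287  0.0465] shift mm [ -0.3   1.3 -13.5] rot deg [ 0.  -0.   0.2] F [-0.5  0.2 -0.2] t 4.2333
```

```bash
python3 -m inch '[[0,[0,0,0.5],[0,0,0]],[0,[0,0,0.5],[0,0,0]],[0,[0,0,0.5],[0,0,0]]]'; python3 -m inch '[[0,[0,0,0.3],[0,0,0]],[0,[0,0,0.5],[0,0,0]],[0,[0,0,0.5],[0,0,0]]]'
```

```text
time_s: 4.48
position: [0.5155, -0.0287, 0.046]
ee_rot: [-0.0, -0.013, 1.0, -0.0]
contact_force: [0.4, -0.0, 0.5]
gripper_width: 0.0001
grasp_force: 0.0
time_s: 4.73
position: [0.5155, -0.0287, 0.0454]
ee_rot: [-0.0, -0.013, 1.0, 0.0]
contact_force: [-0.7, -0.7, -0.8]
gripper_width: -0.0
grasp_force: 0.0
```

```bash
python3 -m inch '[[0,[0,0,0.3],[0,0,0]],[0,[0,0,0.5],[0,0,0]],[0,[0,0,0.5],[0,0,0]]]'
```

```text
time_s: 4.98
position: [0.5155, -0.0287, 0.0449]
ee_rot: [-0.0, -0.013, 1.0, 0.0]
contact_force: [1.0, 0.5, 0.0]
gripper_width: 0.0002
grasp_force: 0.0
```

```bash
python3 -m inch '[[0,[0,0,0.2],[0,0,0]],[0,[0,0,0.4],[0,0,0]],[0,[0,0,0.4],[0,0,0]]]'; python3 -c "
from h import *
fs=[]
im,d=snap('scene','p1')
a=cv2.imread('pics/scene0.png')[190:280,280:360];b=im[190:280,280:360,::-1]
cv2.imwrite('pics/cmp1.png',cv2.resize(np.hstack([a,b]),None,fx=5,fy=5,interpolation=cv2.INTER_CUBIC))"
```

```text
time_s: 5.23
position: [0.5155, -0.0287, 0.0445]
ee_rot: [-0.0, -0.013, 1.0, -0.0]
contact_force: [0.5, -0.3, -0.5]
gripper_width: -0.0001
grasp_force: 0.0
```

View pics/cmp1.png

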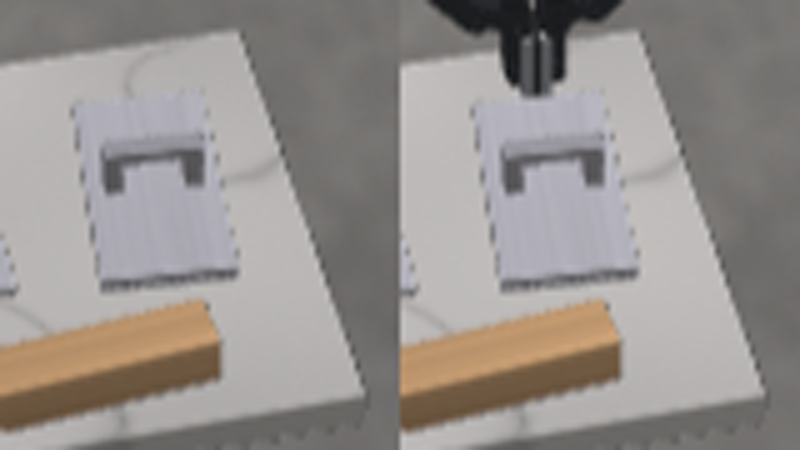

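The fingertips end at crop (535,95), just at the lid's near edge, and the lid is unmoved. I check where the tips really are from depth.

```bash
python3 -c "
from h import *
d=np.load('pics/p1.npy'); c=calibration('scene')
for X in [(.5155,-.0287,.0255),(.5265,-.0287,.0255),(.5155,-.0287,.0355),(.5155,-.0287,.0445)]:
    p=np.array(c['R'])@np.array(X)+c['t'];print(X,c['fx']*p[0]/p[2]+c['cx'],c['fy']*p[1]/p[2]+c['cy'])
u=280+round((535-400)/5)
for v in range(196,216): print(v,w('scene',u,v,d[v,u]).round(4),w('scene',u-2,v,d[v,u-2]).round(4))
"
```

```text
(0.5155, -0.0287, 0.0255) 306.71152945436637 213.9995824322685
(0.5265, -0.0287, 0.0255) 307.2724827042162 217.4089507240653
(0.5155, -0.0287, 0.0355) 306.66359628865666 210.86782461999763
(0.5155, -0.0287, 0.0445) 306.6199551828172 208.0164925177827
196 [ 0.5218 -0.0281  0.0871] [ 0.5252 -0.0328  0.0908]
197 [ 0.52   -0.028   0.0825] [ 0.5252 -0.0329  0.0878]
198 [ 0.5264 -0.0287  0.0855] [ 0.5246 -0.0329  0.0843]
199 [ 0.5234 -0.0284  0.0797] [ 0.525  -0.033   0.0817]
200 [ 0.5234 -0.0284  0.0766] [ 0.5225 -0.0327  0.0764]
201 [ 0.5227 -0.0284  0.0729] [ 0.5266 -0.0332  0.0772]
202 [ 0.5276 -0.0289  0.0746] [ 0.523  -0.0329  0.0707]
203 [ 0.526  -0.0288  0.0701] [ 0.5253 -0.0331  0.0699]
204 [ 0.526  -0.0288  0.067 ] [ 0.5249 -0.0331  0.0665]
205 [ 0.5245 -0.0287  0.0625] [ 0.5256 -0.0333  0.0641]
206 [ 0.528  -0.0291  0.0628] [ 0.526  -0.0333  0.0615]
207 [ 0.5252 -0.0288  0.0571] [ 0.5251 -0.0333  0.0575]
208 [ 0.5242 -0.0288  0.053 ] [ 0.5229 -0.0331  0.0523]
209 [ 0.5242 -0.0288  0.0498] [ 0.5259 -0.0334  0.0521]
210 [ 0.5025 -0.0265  0.0253] [ 0.5039 -0.0313  0.0273]
211 [ 0.5081 -0.0272  0.0277] [ 0.5068 -0.0316  0.0269]
212 [ 0.5106 -0.0275  0.027 ] [ 0.509  -0.0319  0.0259]
213 [ 0.5141 -0.0279  0.0273] [ 0.5092 -0.0319  0.0229]
214 [ 0.5139 -0.0279  0.0238] [ 0.5152 -0.0326  0.0257]
215 [ 0.5196 -0.0285  0.0263] [ 0.5203 -0.0331  0.0276]
```

By camera the tips are at z≈0.049, about 20 mm above the lid and higher than the nominal figure suggests. I go down slowly, watching the force.

```bash
python3 -m inch '[[0,[0,0,1],[0,0,0]],[0,[0,0,2],[0,0,0]],[0,[0,0,3],[0,0,0]],[0,[0,0,4],[0,0,0]],[0,[0,0,4],[0,0,0]]]';python3 -m inch '[[0,[0,0,1],[0,0,0]],[0,[0,0,2],[0,0,0]],[0,[0,0,3],[0,0,0]],[0,[0,0,4],[0,0,0]],[0,[0,0,4],[0,0,0]]]'; python3 -c "
from h import *
im,d=snap('scene','p2');u=307
for v in range(208,222): print(v,w('scene',u,v,d[v,u]).round(4))
"
```

```text
time_s: 5.7
position: [0.5153, -0.0287, 0.0402]
ee_rot: [-0.0, -0.013, 1.0, 0.0]
contact_force: [-0.6, -0.8, 0.4]
gripper_width: 0.0003
grasp_force: 0.0
time_s: 6.12
position: [0.5153, -0.0287, 0.0363]
ee_rot: [-0.0, -0.013, 1.0, 0.0]
contact_force: [0.1, -0.9, 0.2]
gripper_width: 0.0006
grasp_force: 0.0
208 [ 0.525  -0.0288  0.0537]
209 [ 0.5261 -0.029   0.0517]
210 [ 0.5228 -0.0287  0.0454]
211 [ 0.5256 -0.029   0.045 ]
212 [ 0.509  -0.0273  0.0254]
213 [ 0.515  -0.028   0.0282]
214 [ 0.5169 -0.0282  0.0269]
215 [ 0.5206 -0.0286  0.0273]
216 [ 0.5222 -0.0288  0.0258]
217 [ 0.5278 -0.0294  0.0282]
218 [ 0.5527 -0.0321  0.0503]
219 [ 0.5566 -0.0325  0.0512]
220 [ 0.5594 -0.0329  0.051 ]
221 [ 0.56   -0.033   0.0485]
```

```bash
python3 -m inch '[[0,[0,0,1],[0,0,0]],[0,[0,0,2],[0,0,0]],[0,[0,0,3],[0,0,0]],[0,[0,0,4],[0,0,0]],[0,[0,0,4],[0,0,0]],[0,[0,0,4],[0,0,0]]]'; python3 -m inch '[[0,[0,0,0.7],[0,0,0]],[0,[0,0,1.4],[0,0,0]],[0,[0,0,2],[0,0,0]],[0,[0,0,2],[0,0,0]]]'; python3 -m inch '[[0,[0,0,0.7],[0,0,0]],[0,[0,0,1.4],[0,0,0]],[0,[0,0,2],[0,0,0]],[0,[0,0,2],[0,0,0]]]'
```

```text
time_s: 6.67
position: [0.5154, -0.0287, 0.0325]
ee_rot: [-0.0, -0.013, 1.0, 0.0]
contact_force: [-1.2, 0.2, 0.6]
gripper_width: 0.0005
grasp_force: 0.0
time_s: 7.0
position: [0.5154, -0.0287, 0.0305]
ee_rot: [-0.0, -0.013, 1.0, 0.0]
contact_force: [0.0, -0.4, -0.1]
gripper_width: -0.0
grasp_force: 0.0
time_s: 7.33
position: [0.5154, -0.0287, 0.0284]
ee_rot: [-0.0, -0.013, 1.0, 0.0]
contact_force: [-1.1, 0.0, 0.5]
gripper_width: 0.0001
grasp_force: 0.0
```

```bash
python3 -c "
from h import *
im,d=snap('scene','p3');u=307
for v in range(211,222): print(v,w('scene',u,v,d[v,u]).round(4))
b=im[190:250,280:360,::-1]
cv2.imwrite('pics/p3c.png',cv2.resize(b,None,fx=8,fy=8,interpolation=cv2.INTER_CUBIC))"
```

```text
211 [ 0.5245 -0.0289  0.0439]
212 [ 0.5243 -0.0289  0.0406]
213 [ 0.5227 -0.0288  0.0359]
214 [ 0.5235 -0.0289  0.0335]
215 [ 0.521  -0.0287  0.0277]
216 [ 0.5243 -0.029   0.0278]
217 [ 0.5267 -0.0293  0.0271]
218 [ 0.5536 -0.0322  0.0513]
219 [ 0.5569 -0.0326  0.0516]
220 [ 0.5577 -0.0327  0.0493]
221 [ 0.561  -0.0331  0.0495]
```

View pics/p3c.png

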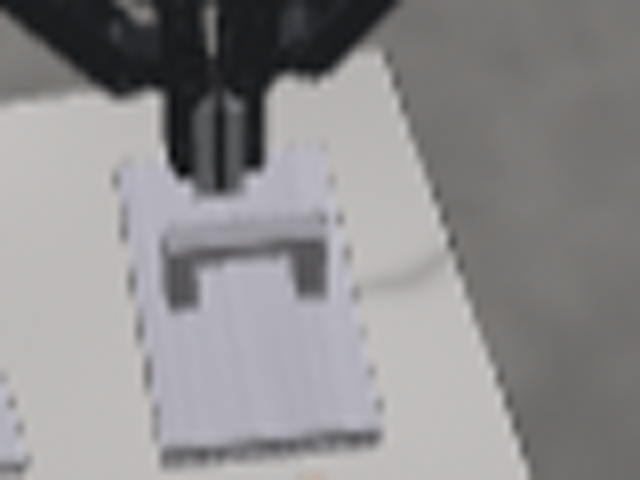

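Tips are now about 5 mm above the lid, at crop (220,190), and lid 1 is still level. Continuing.

```bash
python3 -m inch '[[0,[0,0,0.7],[0,0,0]],[0,[0,0,1.4],[0,0,0]],[0,[0,0,2],[0,0,0]],[0,[0,0,2],[0,0,0]]]'; for i in 1; do python3 -m inch '[[0,[0,0,0.5],[0,0,0]],[0,[0,0,1],[0,0,0]],[0,[0,0,1],[0,0,0]]]';done;python3 -m inch '[[0,[0,0,0.5],[0,0,0]],[0,[0,0,0.5],[0,0,0]],[0,[0,0,0.5],[0,0,0]]]'
```

```text
time_s: 7.72
position: [0.5154, -0.0287, 0.0264]
ee_rot: [-0.0, -0.013, 1.0, 0.0]
contact_force: [-0.8, -0.2, -0.6]
gripper_width: -0.0001
grasp_force: 0.0
time_s: 7.97
position: [0.5155, -0.0287, 0.0255]
ee_rot: [-0.0, -0.013, 1.0, 0.0]
contact_force: [0.6, -0.6, -0.3]
gripper_width: -0.0004
grasp_force: 0.0
time_s: 8.22
position: [0.5155, -0.0287, 0.0251]
ee_rot: [-0.0, -0.013, 1.0, 0.0]
contact_force: [-1.0, 0.2, 0.5]
gripper_width: 0.0
grasp_force: 0.0
```

```bash
python3 -m inch '[[0,[0,0,0.5],[0,0,0]],[0,[0,0,0.5],[0,0,0]],[0,[0,0,0.5],[0,0,0]]]'
```

```text
time_s: 8.47
position: [0.5156, -0.0287, 0.0248]
ee_rot: [0.0, -0.013, 1.0, -0.0]
contact_force: [-0.8, 0.5, 0.8]
gripper_width: 0.0001
grasp_force: 0.6
```

```bash
python3 -m inch '[[0,[0,0,0.5],[0,0,0]],[0,[0,0,0.5],[0,0,0]],[0,[0,0,0.5],[0,0,0]]]'
```

```text
time_s: 8.72
position: [0.5157, -0.0288, 0.0247]
ee_rot: [-0.0, -0.013, 1.0, -0.0]
contact_force: [-2.2, 0.6, 5.7]
gripper_width: 0.0001
grasp_force: 2.6
```

```bash
python3 -c "
from h import *
im,d=snap('scene','p4')
a=cv2.imread('pics/scene0.png')[220:255,290:350].astype(int).sum(2)/3;b=im[220:255,290:350].astype(int).sum(2)/3
print('max diff far half',abs(a-b).max(),abs(a-b).mean())
d0=np.load('pics/scene0.npy'); print('depth change far', (d-d0)[232:242,305:322].mean())
s=ctrl.get_state();print(s['contact_force'],s['position'])"
```

```text
max diff far half 17.666666666666657 4.869682539682539
depth change far 0.013875454
[-2.37098483  1.44204213  5.73473145] [ 0.5156517  -0.0287374   0.02474832]
```

```bash
python3 -c "
from h import *
d=[np.load(f'pics/{n}.npy') for n in('scene0','p1','p2','p3','p4')]
for k,x in enumerate(d): print(k,np.median(x[232:242,305:322]),np.median(x[246:252,308:318]),np.median(x[226,300:320]))
I=[cv2.imread(f'pics/{n}.png').astype(int).sum(2)/3 for n in('scene0','p1','p2','p3','p4')]
for x in I: print(np.abs(I[1]-x)[225:250,295:345].mean().round(2), x[236:256,315].round().astype(int))
"
```

```text
0 1.1348104 1.1213202 1.1571895
1 1.1358016 1.1213505 1.1564804
2 1.1356919 1.1212487 1.1554902
3 1.1361089 1.122077 1.1557302
4 1.136111 1.1212316 1.1569223
4.62 [170 171 171 170 171 171 172 175 157 102 126 158 183 183 172 146 149 149
 144 144]
0.0 [175 176 175 175 175 176 176 180 161 105 129 163 188 188 176 150 154 153
 148 148]
0.3 [175 175 175 175 176 176 176 180 161 105 130 164 188 188 177 151 153 153
 148 148]
0.37 [176 175 176 176 176 176 177 180 162 105 130 163 188 188 176 150 154 153
 148 148]
0.47 [175 176 176 176 176 176 177 180 161 106 130 164 188 188 177 151 154 153
 149 149]
```

Lid 1's far edge has not moved at about 6 N, so lid 1 is good and contact is at TCP z≈0.025. Next, lid 2.

```bash
python3 -m inch '[[0,[0,0,-10],[0,0,0]],[0,[0,0,-25],[0,0,0]],[0,[0,0,-40],[0,0,0]],[0,[0,0,-40],[0,0,0]],[0,[0,0,-40],[0,0,0]],[0,[0,0,-40],[0,0,0]]]'; python3 -c "
from h import *
go(*endpt(2,-.042),.029,7.3)"
```

```text
time_s: 9.27
position: [0.5151, -0.0286, 0.0636]
ee_rot: [-0.0, -0.013, 1.0, 0.0]
contact_force: [0.3, 0.1, -0.2]
gripper_width: -0.0002
grasp_force: 0.0
pos [ 0.5151 -0.0286  0.0636] shift mm [  -1.7 -103.9   34.6] rot deg [ 0.  -0.  -5.8] F [ 0.3  0.1 -0.2] t 9.2667
```

```bash
python3 -m inch '[[0,[-1,-35,0],[0,0,-2]],[0,[-2,-70,0],[0,0,-4]],[0,[-2,-104,0],[0,0,-6]],[0,[-2,-104,0],[0,0,-6]],[0,[-2,-104,15],[0,0,-6]],[0,[-2,-104,25],[0,0,-6]],[0,[-2,-104,32],[0,0,-6]],[0,[-2,-104,35],[0,0,-6]],[0,[-2,-104,35],[0,0,-6]],[0,[-2,-104,35],[0,0,-6]],[0,[-2,-104,35],[0,0,-6]]]';python3 -m inch '[[0,[0,0,1],[0,0,0]],[0,[0,0,2],[0,0,0]],[0,[0,0,2],[0,0,0]],[0,[0,0,2],[0,0,0]]]';python3 -m inch '[[0,[0,0,0.5],[0,0,0]],[0,[0,0,1],[0,0,0]],[0,[0,0,1],[0,0,0]],[0,[0,0,1],[0,0,0]]]'
```

```text
time_s: 10.18
position: [0.5206, -0.1324, 0.0296]
ee_rot: [0.0, -0.066, 0.998, -0.0]
contact_force: [0.4, 0.6, -0.7]
gripper_width: 0.0001
grasp_force: 0.0
time_s: 10.52
position: [0.5203, -0.1326, 0.0272]
ee_rot: [0.0, -0.065, 0.998, -0.0]
contact_force: [1.0, 0.1, -0.2]
gripper_width: 0.0001
grasp_force: 0.0
time_s: 10.85
position: [0.5202, -0.1326, 0.026]
ee_rot: [-0.0, -0.065, 0.998, 0.0]
contact_force: [0.3, 0.6, -0.5]
gripper_width: -0.0001
grasp_force: 0.0
```

```bash
python3 -m inch '[[0,[0,0,0.6],[0,0,0]],[0,[0,0,0.6],[0,0,0]],[0,[0,0,0.6],[0,0,0]]]'
```

```text
time_s: 11.1
position: [0.5202, -0.1326, 0.0254]
ee_rot: [-0.0, -0.065, 0.998, 0.0]
contact_force: [-0.1, -0.4, -0.2]
gripper_width: -0.0003
grasp_force: 0.0
```

```bash
python3 -m inch '[[0,[0,0,0.6],[0,0,0]],[0,[0,0,0.6],[0,0,0]],[0,[0,0,0.6],[0,0,0]]]'
```

```text
time_s: 11.35
position: [0.5202, -0.1326, 0.0249]
ee_rot: [-0.0, -0.065, 0.998, 0.0]
contact_force: [-0.8, 0.7, -0.6]
gripper_width: 0.0001
grasp_force: 0.0
```

```bash
python3 -m inch '[[0,[0,0,0.5],[0,0,0]],[0,[0,0,0.5],[0,0,0]],[0,[0,0,0.5],[0,0,0]]]'
```

```text
time_s: 11.6
position: [0.5202, -0.1327, 0.0244]
ee_rot: [0.0, -0.065, 0.998, -0.0]
contact_force: [-1.2, 1.0, 0.6]
gripper_width: 0.0002
grasp_force: 0.3
```

```bash
python3 -m inch '[[0,[0,0,0.5],[0,0,0]],[0,[0,0,0.5],[0,0,0]],[0,[0,0,0.5],[0,0,0]]]'
```

```text
time_s: 11.85
position: [0.5202, -0.1327, 0.0239]
ee_rot: [0.0, -0.065, 0.998, -0.0]
contact_force: [-0.4, -0.6, 0.5]
gripper_width: 0.0002
grasp_force: 0.3
```

```bash
python3 -m inch '[[0,[0,0,0.5],[0,0,0]],[0,[0,0,0.5],[0,0,0]],[0,[0,0,0.5],[0,0,0]]]'
```

```text
time_s: 12.1
position: [0.5202, -0.1327, 0.0234]
ee_rot: [0.0, -0.065, 0.998, -0.0]
contact_force: [0.3, 0.1, 0.2]
gripper_width: -0.0
grasp_force: 0.3
```

Lid 2 yields with a light steady contact, so it is the bowed one. I press on to the stop.

```bash
python3 -m inch '[[0,[0,0,0.5],[0,0,0]],[0,[0,0,0.5],[0,0,0]],[0,[0,0,0.5],[0,0,0]]]'
```

```text
time_s: 12.35
position: [0.5203, -0.1326, 0.023]
ee_rot: [-0.0, -0.065, 0.998, -0.0]
contact_force: [-1.9, 0.3, 2.7]
gripper_width: -0.0
grasp_force: 0.9
```

```bash
python3 -m inch '[[0,[0,0,0.5],[0,0,0]],[0,[0,0,0.5],[0,0,0]],[0,[0,0,0.5],[0,0,0]]]'
```

```text
time_s: 12.6
position: [0.5203, -0.1327, 0.0229]
ee_rot: [-0.0, -0.065, 0.998, -0.0]
contact_force: [-2.4, 0.1, 5.3]
gripper_width: -0.0003
grasp_force: 2.8
```

```bash
python3 -m inch '[[0,[0,0,0.5],[0,0,0]],[0,[0,0,0.5],[0,0,0]],[0,[0,0,0.5],[0,0,0]]]'
```

```text
time_s: 12.85
position: [0.5203, -0.1327, 0.0228]
ee_rot: [-0.0, -0.065, 0.998, 0.0]
contact_force: [-3.7, 0.8, 7.6]
gripper_width: 0.0003
grasp_force: 4.2
```

```bash
python3 -m inch '[[0,[0,0,0],[0,0,0]],[0,[0,0,0],[0,0,0]],[0,[0,0,0],[0,0,0]],[0,[0,0,0],[0,0,0]],[0,[0,0,0],[0,0,0]],[0,[0,0,0],[0,0,0]]]'; python3 -c "
from h import *
im,d=snap('scene','p5'); a=cv2.imread('pics/p4.png').astype(int).sum(2)/3; b=im.astype(int).sum(2)/3
print(a[236:260,270].round().astype(int));print(b[236:260,270].round().astype(int))"
python3 -m inch '[[0,[0,0,-1],[0,0,0]],[0,[0,0,-2],[0,0,0]],[0,[0,0,-3],[0,0,0]],[0,[0,0,-4],[0,0,0]],[0,[0,0,-15],[0,0,0]],[0,[0,0,-40],[0,0,0]],[0,[0,0,-70],[0,0,0]],[0,[0,0,-100],[0,0,0]],[0,[0,0,-120],[0,0,0]],[0,[0,0,-120],[0,0,0]],[0,[0,0,-120],[0,0,0]],[0,[0,0,-120],[0,0,0]]]'
python3 -c "
from h import *
go(.5425,.265,.143,7.3)"
```

```text
time_s: 13.35
position: [0.5203, -0.1327, 0.0228]
ee_rot: [-0.0, -0.065, 0.998, -0.0]
contact_force: [-3.8, -0.5, 7.6]
gripper_width: -0.0001
grasp_force: 4.2
[178 179 178 178 177 176 176 175 176 176 176 178 179 159 119 157 186 187
 186 187 187 187 186 187]
[181 180 180 179 179 178 178 178 178 179 180 181 162 117 154 189 189 189
 189 189 189 189 189 189]
time_s: 14.4
position: [0.5196, -0.1324, 0.1412]
ee_rot: [-0.001, -0.065, 0.998, 0.0]
contact_force: [-0.1, -0.2, -0.3]
gripper_width: -0.0002
grasp_force: 0.0
pos [ 0.5196 -0.1324  0.1412] shift mm [-74.5 391.   -1.6] rot deg [ 0.  -0.1  0.2] F [-0.1 -0.2 -0.3] t 14.4
```

Lid 2 tipped (its far edge rose 1 px) and the hold was logged at 7.6 N. On to the tin.

```bash
python3 -m inch '[[66,[-5,32,0],[0,0,0]],[66,[-11,64,0],[0,0,0]],[66,[-18,96,0],[0,0,0]],[66,[-24,128,0],[0,0,0]],[66,[-30,160,0],[0,0,0]],[66,[-37,192,0],[0,0,0]],[66,[-43,224,0],[0,0,0]],[66,[-49,256,0],[0,0,0]],[66,[-55,288,0],[0,0,0]],[66,[-61,320,0],[0,0,0]],[66,[-67,352,0],[0,0,0]],[66,[-72,375,0],[0,0,0]],[66,[-74,391,0],[0,0,0]],[66,[-74,391,0],[0,0,0]],[66,[-74,391,20],[0,0,0]],[66,[-74,391,40],[0,0,0]],[66,[-74,391,60],[0,0,0]],[66,[-74,391,70],[0,0,0]],[66,[-74,391,70],[0,0,0]],[66,[-74,391,70],[0,0,0]]]'
python3 -c "
from h import *
go(.5425,.265,.006,7.3)
A,d=snap('top','t6');B,e=snap('scene','s6')
M=np.zeros((480,800,3),np.uint8)
M[:,:400]=cv2.resize(A[190:286,150:230],(400,480),interpolation=cv2.INTER_CUBIC)
M[:,400:]=cv2.resize(B[154:250,396:476],(400,480),interpolation=cv2.INTER_CUBIC)
cv2.imwrite('pics/g6.png',M[:,:,::-1])"
```

```text
time_s: 16.07
position: [0.5419, 0.2639, 0.0707]
ee_rot: [-0.001, -0.065, 0.998, -0.0]
contact_force: [-0.1, 1.0, 0.2]
gripper_width: 0.0661
grasp_force: 0.0
pos [0.5419 0.2639 0.0707] shift mm [-1.   1.1 64.7] rot deg [-0.  -0.1  0.2] F [-0.1  1.   0.2] t 16.0667
```

View pics/g6.png

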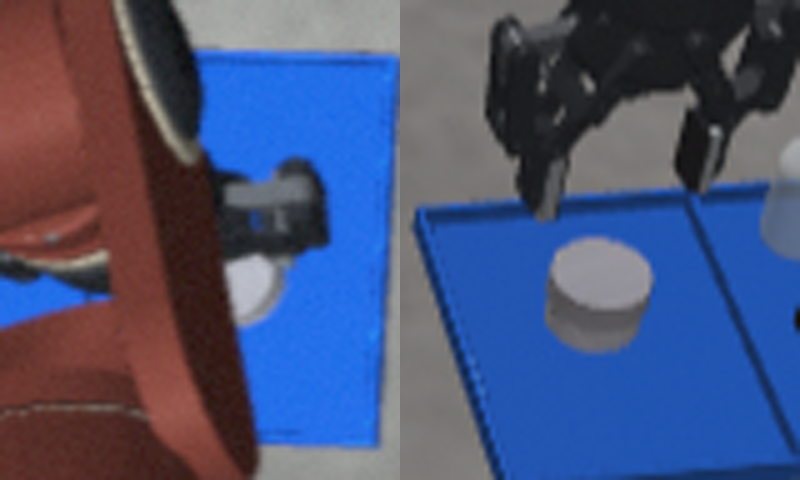

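The fingertips are at (543,215) and (697,190) in the right crop, straddling the tin at (598,295). I check the tip height, then descend.

```bash
python3 -c "
from h import *
d=np.load('pics/s6.npy')
for x,y in((543,213),(697,188)):
    u,v=396+(x-400)/5,154+y/5
    a=w('scene',u,v,0.);b=w('scene',u,v,1.);print((a+(b-a)*(.5525-a[0])/(b[0]-a[0])).round(4), [w('scene',round(u),k,d[k,round(u)]).round(3).tolist() for k in range(round(v)-3,round(v)+2)])
"
python3 -m inch '[[66,[-1,1,15],[0,0,0]],[66,[-1,1,30],[0,0,0]],[66,[-1,1,42],[0,0,0]],[66,[-1,1,50],[0,0,0]],[66,[-1,1,50],[0,0,0]],[66,[-1,1,50],[0,0,0]],[66,[-1,1,50],[0,0,0]]]'; python3 -c "
from h import *
go(.5425,.265,.006,7.3)
B,e=snap('scene','s7')
cv2.imwrite('pics/g7.png',cv2.resize(B[164:244,396:496],(800,600)[0:1]+(640,),interpolation=cv2.INTER_CUBIC)[:600,:,::-1])"
```

```text
[0.5525 0.2286 0.0841] [[0.558, 0.226, 0.097], [0.56, 0.225, 0.096], [0.557, 0.227, 0.09], [0.558, 0.227, 0.088], [0.559, 0.228, 0.086]]
[0.5525 0.2975 0.0911] [[0.547, 0.298, 0.094], [0.547, 0.299, 0.091], [0.548, 0.299, 0.089], [0.547, 0.3, 0.085], [0.474, 0.338, 0.01]]
time_s: 16.75
position: [0.5442, 0.266, 0.0228]
ee_rot: [0.001, -0.065, 0.998, 0.0]
contact_force: [0.7, -1.3, -0.0]
gripper_width: 0.0659
grasp_force: 0.0
pos [0.5442 0.266  0.0228] shift mm [ 1.8 -0.8 16.8] rot deg [0.  0.1 0.2] F [ 0.7 -1.3 -0. ] t 16.75
```

View pics/g7.png

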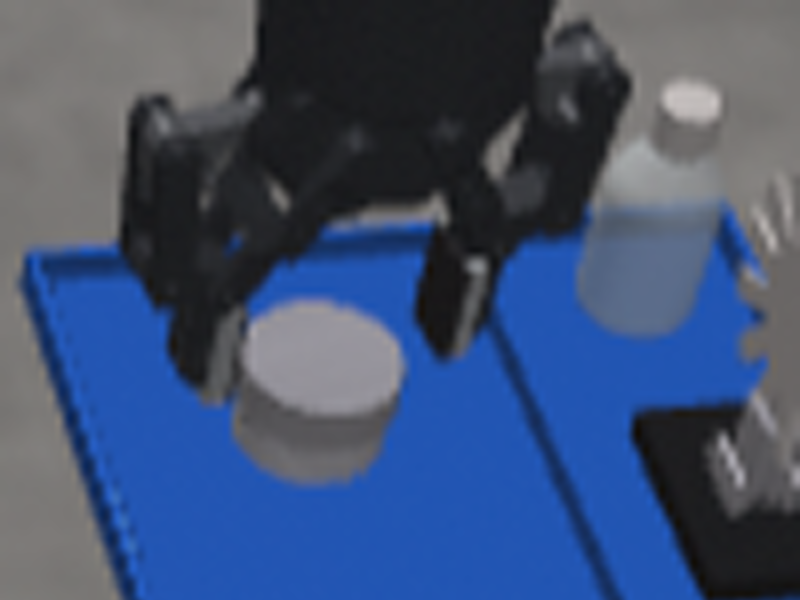

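The fingers straddle the tin with clearance; the near finger tip is at (215,395) and the tin centre at (325,370). I descend 20 mm more and grip.

```bash
python3 -m inch '[[66,[1,0,5],[0,0,0]],[66,[1,0,10],[0,0,0]],[66,[1,0,14],[0,0,0]],[66,[1,0,17],[0,0,0]],[66,[1,0,19],[0,0,0]],[66,[1,0,20],[0,0,0]],[66,[1,0,20],[0,0,0]],[66,[1,0,20],[0,0,0]]]'; python3 -m inch '[[60,[0,0,0],[0,0,0]],[54,[0,0,0],[0,0,0]],[50,[0,0,0],[0,0,0]],[46,[0,0,0],[0,0,0]],[40,[0,0,0],[0,0,0]],[40,[0,0,0],[0,0,0]],[40,[0,0,0],[0,0,0]],[40,[0,0,0],[0,0,0]],[40,[0,0,0],[0,0,0]],[40,[0,0,0],[0,0,0]]]'
```

```text
time_s: 17.47
position: [0.5426, 0.2657, 0.0019]
ee_rot: [0.0, -0.065, 0.998, -0.0]
contact_force: [0.2, 0.5, -0.2]
gripper_width: 0.0661
grasp_force: 0.0
time_s: 18.3
position: [0.5429, 0.266, 0.0026]
ee_rot: [0.0, -0.065, 0.998, 0.0]
contact_force: [-0.7, 0.6, 4.5]
gripper_width: 0.0439
grasp_force: 61.4
```

```bash
python3 -m inch '[[40,[0,0,-5],[0,0,0]],[40,[0,0,-10],[0,0,0]],[40,[0,0,-20],[0,0,0]],[40,[0,0,-35],[0,0,0]],[40,[0,0,-50],[0,0,0]],[40,[0,0,-50],[0,0,0]],[40,[0,0,-50],[0,0,0]],[40,[0,0,-50],[0,0,0]]]'; cat >> h.py <<'E'
def cloud(d,lo,hi,n='scene'):
    c=calibration(n);v,u=np.mgrid[0:480,0:640];P=np.stack([(u-c['cx'])/c['fx']*d,(v-c['cy'])/c['fy']*d,d],-1).reshape(-1,3)
    X=(P-np.array(c['t']))@np.array(c['R']);m=(d.ravel()>0)&np.all((X>lo)&(X<hi),1);return X[m],m.reshape(480,640)
E
python3 -c "
from h import *
s=ctrl.get_state();p=s['position'];print(p)
im,d=snap('scene','s8')
X,m=cloud(d,[p[0]-.05,p[1]-.05,.02],[p[0]+.06,p[1]+.05,.12])
C=im.reshape(-1,3)[m.ravel()].astype(int); k=(C.min(1)>90)&(C.max(1)-C.min(1)<40)
X=X[k];C=C[k];print(len(X))
h,e=np.histogram(X[:,2],np.arange(.02,.121,.005));print(list(zip(e.round(3),h)))
cv2.imwrite('pics/g8.png',cv2.resize(im[150:240,390:490],(666,600),interpolation=cv2.INTER_CUBIC)[:,:,::-1])
np.save('tin.npy',np.c_[X,C])"
```

```text
time_s: 18.97
position: [0.542, 0.2654, 0.0513]
ee_rot: [-0.0, -0.065, 0.998, -0.0]
contact_force: [-0.5, -0.0, -2.4]
gripper_width: 0.0444
grasp_force: 61.3
[0.54196426 0.26542309 0.05126595]
265
[(np.float64(0.02), np.int64(0)), (np.float64(0.025), np.int64(0)), (np.float64(0.03), np.int64(0)), (np.float64(0.035), np.int64(0)), (np.float64(0.04), np.int64(0)), (np.float64(0.045), np.int64(0)), (np.float64(0.05), np.int64(6)), (np.float64(0.055), np.int64(25)), (np.float64(0.06), np.int64(24)), (np.float64(0.065), np.int64(6)), (np.float64(0.07), np.int64(0)), (np.float64(0.075), np.int64(31)), (np.float64(0.08), np.int64(162)), (np.float64(0.085), np.int64(2)), (np.float64(0.09), np.int64(5)), (np.float64(0.095), np.int64(2)), (np.float64(0.1), np.int64(1)), (np.float64(0.105), np.int64(1)), (np.float64(0.11), np.int64(0)), (np.float64(0.115), np.int64(0))]
```

View pics/g8.png

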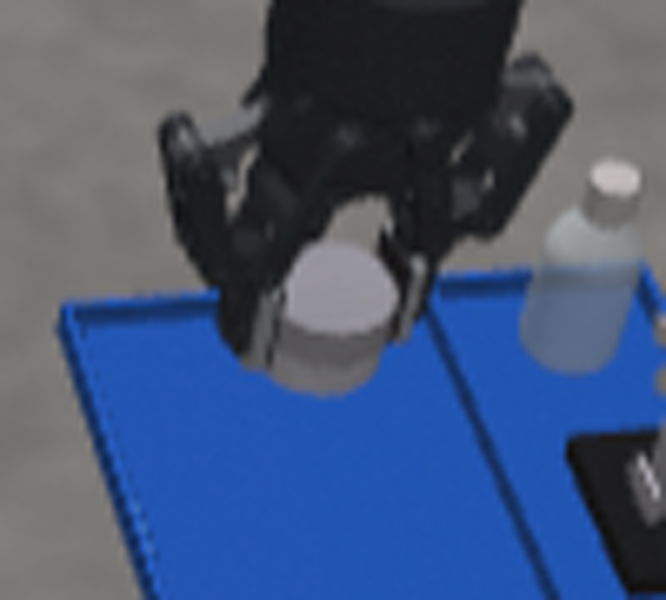

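The tin is held upright, with its top ellipse at (338,290) in the crop and its body clear of the tray. I measure its centre relative to the TCP and recheck lid 2.

```bash
python3 -c "
from h import *
X=np.load('tin.npy')[:,:3];T=X[(X[:,2]>.073)&(X[:,2]<.088)]
T=T[np.hypot(*(T[:,:2]-np.median(T[:,:2],0)).T)<.028]
A=np.c_[T[:,:2]-T[:,:2].mean(0),np.ones(len(T))];print('plane',np.linalg.lstsq(A,T[:,2],rcond=None)[0].round(3),len(T))
(c,r)=cv2.minEnclosingCircle(T[:,:2].astype(np.float32));print('circle',c,r,'mean',T.mean(0))
# lids before/after edges in scene
a=cv2.cvtColor(cv2.imread('pics/scene0.png'),6);b=cv2.cvtColor(cv2.imread('pics/s8.png'),6)
for n,(y,x) in {2:(205,240),3:(205,195),1:(195,290)}.items():
    s=np.s_[y:y+60,x:x+48]; print(n,cv2.phaseCorrelate(a[s].astype(float),b[s].astype(float)))
x,y=endpt(2,-.033);print(x,y);go(x,y,.1,7.3)"
```

```text
plane [ 0.001 -0.015  0.081] 195
circle (0.5405384302139282, 0.2632424831390381) 0.026014277711510658 mean [0.5439     0.26769108 0.08134301]
2 ((-0.02485666639370976, 0.014494360954731889), 0.9994030727514949)
3 ((-0.03567981499156048, -0.0008749695637106925), 0.9868136055289933)
1 ((-0.015454236403229515, 0.001520657723535379), 0.9996438712050225)
0.5284674833945291 -0.13129313208384455
pos [0.5416 0.2653 0.0507] shift mm [  64.8 -391.5  -49. ] rot deg [-0.  -0.1  0.2] F [ 0.5 -0.4 -2.6] t 19.0167
```

```bash
python3 -m inch '[[40,[0,0,-20],[0,0,0]],[40,[0,0,-40],[0,0,0]],[40,[3,-15,-50],[0,0,0]],[40,[8,-45,-50],[0,0,0]],[40,[13,-75,-50],[0,0,0]],[40,[18,-105,-50],[0,0,0]],[40,[23,-135,-50],[0,0,0]],[40,[28,-165,-50],[0,0,0]],[40,[33,-195,-50],[0,0,0]],[40,[38,-225,-50],[0,0,0]],[40,[43,-255,-50],[0,0,0]],[40,[48,-285,-50],[0,0,0]],[40,[53,-315,-50],[0,0,0]],[40,[58,-345,-50],[0,0,0]],[40,[62,-370,-50],[0,0,0]],[40,[65,-385,-50],[0,0,0]],[40,[65,-392,-50],[0,0,0]],[40,[65,-392,-50],[0,0,0]],[40,[65,-392,-50],[0,0,0]],[40,[65,-392,-50],[0,0,0]]]'; python3 -c "
from h import *
x,y=endpt(2,-.033);s=ctrl.get_state();p=s['position']
for n in('scene',):
    im,d=snap(n,'s9')
    X,m=cloud(d,[p[0]-.05,p[1]-.05,p[2]+.015],[p[0]+.05,p[1]+.05,p[2]+.045],n)
    C=im.reshape(-1,3)[m.ravel()].astype(int);k=(C.min(1)>120)&(C.max(1)-C.min(1)<40);T=X[k]
    T=T[np.hypot(*(T[:,:2]-np.median(T[:,:2],0)).T)<.027]
    print(n,len(T),T.mean(0),T.min(0),T.max(0))
go(x,y,.045,7.3)"
```

```text
time_s: 20.68
position: [0.5289, -0.1303, 0.1013]
ee_rot: [-0.0, -0.066, 0.998, 0.0]
contact_force: [0.2, 0.4, -2.5]
gripper_width: 0.0443
grasp_force: 61.7
scene 244 [ 0.52789914 -0.1302931   0.13205475] [ 0.50337854 -0.15362773  0.12792306] [ 0.5499999  -0.10398219  0.14372256]
pos [ 0.529  -0.1303  0.1015] shift mm [ 0.6 -1.  56.5] rot deg [ 0.  -0.   0.3] F [-1.   0.4 -2.7] t 20.7333
```

```bash
python3 -m inch '[[40,[1,-1,15],[0,0,0]],[40,[1,-1,30],[0,0,0]],[40,[1,-1,45],[0,0,0]],[40,[1,-1,55],[0,0,0]],[40,[1,-1,62],[0,0,0]],[40,[1,-1,67],[0,0,0]],[40,[1,-1,69],[0,0,0]],[40,[1,-1,69],[0,0,0]],[40,[1,-1,69],[0,0,0]],[40,[1,-1,69],[0,0,0]]]';python3 -m inch '[[40,[0,0,0.7],[0,0,0]],[40,[0,0,1.4],[0,0,0]],[40,[0,0,2],[0,0,0]],[40,[0,0,2],[0,0,0]],[40,[0,0,2],[0,0,0]]]'
```

```text
time_s: 21.57
position: [0.529, -0.1328, 0.0338]
ee_rot: [0.001, -0.065, 0.998, -0.0]
contact_force: [0.5, -0.7, -1.7]
gripper_width: 0.0445
grasp_force: 61.7
time_s: 21.98
position: [0.5282, -0.1326, 0.0309]
ee_rot: [-0.0, -0.065, 0.998, 0.0]
contact_force: [-0.1, -0.7, -2.6]
gripper_width: 0.0442
grasp_force: 61.7
```

```bash
python3 -m inch '[[40,[0,0,0.5],[0,0,0]],[40,[0,0,1],[0,0,0]],[40,[0,0,1],[0,0,0]],[40,[0,0,1],[0,0,0]]]'
```

```text
time_s: 22.32
position: [0.5282, -0.1326, 0.0298]
ee_rot: [-0.0, -0.065, 0.998, 0.0]
contact_force: [1.0, -0.4, -1.4]
gripper_width: 0.044
grasp_force: 61.7
```

```bash
python3 -m inch '[[40,[0,0,0.5],[0,0,0]],[40,[0,0,0.5],[0,0,0]],[40,[0,0,0.5],[0,0,0]]]'
```

```text
time_s: 22.57
position: [0.5283, -0.1326, 0.0294]
ee_rot: [-0.0, -0.065, 0.998, -0.0]
contact_force: [-0.2, 0.7, -2.3]
gripper_width: 0.0447
grasp_force: 61.7
```

```bash
python3 -m inch '[[40,[0,0,0.5],[0,0,0]],[40,[0,0,1],[0,0,0]],[40,[0,0,1],[0,0,0]],[40,[0,0,1],[0,0,0]]]'
```

```text
time_s: 22.9
position: [0.5282, -0.1325, 0.0283]
ee_rot: [-0.0, -0.065, 0.998, 0.0]
contact_force: [0.4, 0.3, -2.7]
gripper_width: 0.0444
grasp_force: 61.7
```

```bash
python3 -m inch '[[40,[0,0,0.5],[0,0,0]],[40,[0,0,0.5],[0,0,0]],[40,[0,0,0.5],[0,0,0]]]'
```

```text
time_s: 23.15
position: [0.5282, -0.1325, 0.0279]
ee_rot: [-0.0, -0.065, 0.998, 0.0]
contact_force: [-0.0, 0.1, -1.7]
gripper_width: 0.0441
grasp_force: 61.7
```

```bash
python3 -m inch '[[40,[0,0,0.5],[0,0,0]],[40,[0,0,0.5],[0,0,0]],[40,[0,0,0.5],[0,0,0]]]'
```

```text
time_s: 23.4
position: [0.5282, -0.1326, 0.0274]
ee_rot: [-0.0, -0.065, 0.998, 0.0]
contact_force: [0.4, -1.1, -1.6]
gripper_width: 0.0444
grasp_force: 61.7
```

```bash
python3 -m inch '[[40,[0,0,0.5],[0,0,0]],[40,[0,0,0.5],[0,0,0]],[40,[0,0,0.5],[0,0,0]]]'
```

```text
time_s: 23.65
position: [0.5282, -0.1326, 0.0268]
ee_rot: [-0.0, -0.065, 0.998, 0.0]
contact_force: [0.4, 0.4, -1.4]
gripper_width: 0.0444
grasp_force: 61.7
```

```bash
python3 -m inch '[[40,[0,0,0.5],[0,0,0]],[40,[0,0,0.5],[0,0,0]],[40,[0,0,0.5],[0,0,0]]]'
```

```text
time_s: 23.9
position: [0.5283, -0.1326, 0.0266]
ee_rot: [-0.0, -0.065, 0.998, -0.0]
contact_force: [-1.1, -0.7, 0.1]
gripper_width: 0.0442
grasp_force: 61.7
```

The tin touches the lid at TCP z≈0.0266, just where predicted. I release it slowly.

```bash
python3 -m inch '[[44,[0,0,0],[0,0,0]],[45,[0,0,0],[0,0,0]],[46,[0,0,0],[0,0,0]],[47,[0,0,0],[0,0,0]],[48,[0,0,0],[0,0,0]],[50,[0,0,0],[0,0,0]],[52,[0,0,0],[0,0,0]],[55,[0,0,0],[0,0,0]],[58,[0,0,0],[0,0,0]],[62,[0,0,0],[0,0,0]],[66,[0,0,0],[0,0,0]],[66,[0,0,0],[0,0,0]],[66,[0,0,0],[0,0,0]]]'; python3 -c "
from h import *
s=ctrl.get_state();p=s['position'];print(s['contact_force'],s['gripper_width'])
im,d=snap('scene','s10');x,y=endpt(2,-.033)
X,m=cloud(d,[x-.04,y-.04,.045],[x+.022,y+.04,.075])
C=im.reshape(-1,3)[m.ravel()].astype(int);k=(C.min(1)>120)&(C.max(1)-C.min(1)<40);T=X[k]
T=T[np.hypot(*(T[:,:2]-np.median(T[:,:2],0)).T)<.025]
A=np.c_[T[:,:2]-T[:,:2].mean(0),np.ones(len(T))];print(len(T),T.mean(0).round(4),np.linalg.lstsq(A,T[:,2],rcond=None)[0].round(3))
a=cv2.imread('pics/p4.png').astype(int).sum(2)//3;b=im.astype(int).sum(2)//3
print(a[240:256,270],b[240:256,270])"
```

```text
time_s: 24.98
position: [0.5283, -0.1326, 0.0264]
ee_rot: [-0.0, -0.065, 0.998, 0.0]
contact_force: [-0.6, 0.5, -0.1]
gripper_width: 0.066
grasp_force: 0.0
[-0.62100661  0.48751698 -0.06446589] 0.06600052959994496
221 [ 0.5246 -0.1335  0.0554] [0.067 0.017 0.055]
[177 176 175 175 176 176 176 177 178 159 119 156 186 187 186 187] [178 178 178 178 178 179 179 180 160 118 154 189 189 190 190 189]
```

The tin stands free on the tipped lid at a tilt of about 0.067 rad. I retreat straight up.

```bash
python3 -m inch '[[66,[0,0,-3],[0,0,0]],[66,[0,0,-8],[0,0,0]],[66,[0,0,-16],[0,0,0]],[66,[0,0,-30],[0,0,0]],[66,[0,0,-50],[0,0,0]],[66,[0,0,-75],[0,0,0]],[66,[0,0,-100],[0,0,0]],[66,[0,0,-120],[0,0,0]],[66,[0,0,-120],[0,0,0]],[66,[0,0,-120],[0,0,0]],[66,[0,0,-120],[0,0,0]],[66,[0,0,-120],[0,0,0]]]'; python3 -c "
from h import *
im,d=snap('scene','s11');x,y=endpt(2,-.033)
X,m=cloud(d,[x-.04,y-.04,.045],[x+.022,y+.04,.075])
C=im.reshape(-1,3)[m.ravel()].astype(int);k=(C.min(1)>120)&(C.max(1)-C.min(1)<40);T=X[k]
T=T[np.hypot(*(T[:,:2]-np.median(T[:,:2],0)).T)<.025]
A=np.c_[T[:,:2]-T[:,:2].mean(0),np.ones(len(T))];g=np.linalg.lstsq(A,T[:,2],rcond=None)[0];print(len(T),T.mean(0).round(4),g.round(3))
if np.hypot(*g[:2])<.1 and .05<T[:,2].mean()<.06: print(workorder.close_job())"
```

```text
time_s: 26.03
position: [0.5273, -0.1322, 0.1448]
ee_rot: [-0.001, -0.065, 0.998, 0.001]
contact_force: [0.4, -0.6, -0.9]
gripper_width: 0.066
grasp_force: 0.0
218 [ 0.5244 -0.1333  0.0554] [0.061 0.02  0.055]
the job is handed in; nothing more can be done
None
```

The job is handed in: the middle lid is the bowed one, the tin is standing on its near end with the lid tipped about 0.065 rad, and the arm is clear; no verdict came back.

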